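Press the sloping rail's pan lids home

TASK

The two pans in the sloping rail are to go to the chiller sealed. Fit the lid that lies on the table into the open pan, and press both lids down, this one and the one only resting on the other pan, until they are fully home at both ends and the spring catches have snapped over them. Leave the other things on the table where they are.

Things in the scene. Friction and masses are not known exactly. Their poses are not given: they have to be found in the camera images.
- open_pan: steel pan with pineapple slices deep inside and no lid: flange 176 x 108 mm, mouth 160 x 92 mm, 66 mm deep, hung in the sloping rail, its mouth facing up and toward the robot. Origin: centre of the mouth at the flange's top face; x up the slope along the 176 mm, y left, z square out of the mouth (25 degrees from vertical, leaning to the robot)
- set_pan: the other pan in the rail, of the same size, with origin and axes placed alike; its lid only rests on the noses of its catches
- loose_lid: steel lid lying plug down on the table (origin 22 mm above it): plate 166 x 98 x 4 mm; under it a plug 157 x 89 mm, 22 mm deep, lowest 5 mm tapered, which fits the mouth with 1.5 mm to spare all round; about 0.25 kg. Origin: centre of the plate's underside, which meets the flange when seated; x along the 166 mm, z up. Fits either way round
- set_lid: the same kind of lid, set in the other pan's mouth but not pressed: its plate stands about 10 mm proud of the flange. Seated, its origin is at the pan's origin, its plate's top 4 mm above the flange
- loose_lid_grip (a point): middle of the loose lid's handle, 30.5 mm above the lid's origin: a black bar 66 mm long (lid x), 14 mm wide (lid y), 13 mm tall, on two posts, 20 mm clear above the plate. The plate is bare from 33 mm to the ends at 83 mm either side: room to press
- set_lid_grip (a point): middle of the resting lid's handle, which is like the other's
- loose_lid_end_a (a point): point on the loose lid's plate underside, 75 mm toward -x from its origin
- loose_lid_end_b (a point): point on the loose lid's plate underside, 75 mm toward +x from its origin
- set_lid_end_a (a point): point on the resting lid's plate underside, 75 mm toward -x from its origin
- set_lid_end_b (a point): point on the resting lid's plate underside, 75 mm toward +x from its origin
- open_pan_near_catch (a joint): sprung catch, 32 mm wide, at the middle of the lower (-x) short end of the open pan: 0 when sprung in, grows as its nose is pushed outward (stop 0.45 rad). Its nose reaches 4 mm in over the edge of a seated plate, its flat underside 5 mm above the flange; its ramp rises outward from there to 22 mm. About 10 N pushes a lid's edge past it, then it springs back to 0
- open_pan_far_catch (a joint): sprung catch, 32 mm wide, at the middle of the upper (+x) short end of the open pan: 0 when sprung in, grows as its nose is pushed outward (stop 0.45 rad). Its nose reaches 4 mm in over the edge of a seated plate, its flat underside 5 mm above the flange; its ramp rises outward from there to 22 mm. About 10 N pushes a lid's edge past it, then it springs back to 0
- set_pan_near_catch (a joint): sprung catch, 32 mm wide, at the middle of the lower (-x) short end of the pan with the resting lid: 0 when sprung in, grows as its nose is pushed outward (stop 0.45 rad). Its nose reaches 4 mm in over the edge of a seated plate, its flat underside 5 mm above the flange; its ramp rises outward from there to 22 mm. About 10 N pushes a lid's edge past it, then it springs back to 0
- set_pan_far_catch (a joint): sprung catch, 32 mm wide, at the middle of the upper (+x) short end of the pan with the resting lid: 0 when sprung in, grows as its nose is pushed outward (stop 0.45 rad). Its nose reaches 4 mm in over the edge of a seated plate, its flat underside 5 mm above the flange; its ramp rises outward from there to 22 mm. About 10 N pushes a lid's edge past it, then it springs back to 0
- rack: the rail that carries the two pans side by side, of steel tube and flats, 170 mm deep, 270 mm wide, 190 mm tall at the back; fixed. Origin on the table under the middle of the pans; x up the slope, y left. The pans' mouth centres are 118 mm apart, 127 mm above the table
- cup_a: capped sample cup, 49 mm across, 49 mm tall; a bystander; origin under its centre
- cup_b: capped sample cup, 49 mm across, 55 mm tall; a bystander; origin under its centre
- counter: round hand tally counter, 54 x 50 x 20 mm; a bystander; origin under its centre
- thermometer: probe thermometer, 178 mm long along y, 26 mm wide, 16 mm tall; a bystander; origin under its centre
- shears: scissors, 206 x 84 x 11 mm; a bystander; origin under its centre

How it is judged:
By the outcome, as a careful person would: the job done as asked, in the order asked, and still so for the second after the job is handed in, with the robot touching nothing.
It also fails if it takes over 58 s, if anything falls off the work surface, if the arm or the gripper's body presses on something with over 40 N, if the wrist force passes 120 N, or if a joint passes its speed limit or range.

ROBOT

A 6-joint arm with a two-finger parallel gripper is mounted at the origin on a cart in front of the work surface, level with it; the furniture and walls round the work are solid. World frame = base frame: x ahead of the robot, y to its left, z up, the work surface at z = 0. Lengths are in m, angles in rad, forces in N, time in s.
With the tool pointing down it reaches from about 0.35 to 0.775 m from the base axis. Payload 7.3 kg.
Tool frame: the origin (TCP) lies at the very end of the fingers, on their centre line; the grasp point (between the pads) lies bot.grasp_offset behind it (bot.grasp_offset is the distance from the TCP to the grasp point, in m); z points along the fingers, y is the line along which they close (so a half turn about z gives the same grasp; the last joint's range is limited). The gripper opens to 92 mm and grips with 3 to 60 N. Pads are 19 mm wide; open, the fingers measure 130 mm over their backs; the gripper's body (75 mm by 190 mm) begins 47 mm behind the grasp point.
Start: joints at [-1.345, 0.342, 1.524, -0, 1.275, -0.146], TCP at [0.191, -0.489, 0.227] pointing down, gripper open.
Joint ranges: [-2.53, 2.53], [-0.77, 2.02], [0.04, 2.7], [-1, 4.14], [0.28, 2.66], [-3.11, 3.11]. Speed limits (rad/s): [2.57, 2.57, 3.14, 3.14, 3.14, 3.14].

INTERFACE

Orientations are given as [roll, pitch, yaw] about the fixed x, y, z axes, in that order (R = Rz(yaw) Ry(pitch) Rx(roll)).
In Python, from rig import bot gives the robot as it stands.
- The arm moves only by the tool jog_arm, never from a script. Its argument "commands" is a list of rows, each an object with "hand": the opening, from -1 (shut) to 1 (fully open); "delta_pos": the shift along the tool's x, y, z in units of 40 mm (1.0 is 40 mm), a list of three; "turn": the turn, a rotation vector about the tool's x, y, z in units of 6 degrees (1.0 is 6 degrees), a list of three. In form: [{"hand": hand, "delta_pos": [tx, ty, tz], "turn": [wx, wy, wz]}, ...]. A call has 1 to 20 rows; each row shifts and turns the commanded pose from where the row before left it, along the tool's axes as they then stand; what a row does not reach is not made up. A row lasts 1/10 s, in which the tool goes at most 50 mm and 8.59 degrees, less where a joint would pass 70% of its speed; a pose out of reach is approached as far as the arm can. A call is refused whole if a number of a shift passes 1 or a number of a turn 1, either way. A call with a gripper value outside its range is refused whole. The fingers move at their own pace and stop on an object; "newtons" is the grip in N (left out, the last holds). Time passes only in rows, so rows that do not move let the fingers close. It gives the time, the measured TCP pose, the force, the opening and the grip force at its end, in the units of the state.
- bot.get_state(): the state, without advancing time (a new reading comes with each control period).
- bot.get_image(name): name is "scene" or "top" or "wrist"; returns the picture (384x512x3 uint8, red, green, blue); there is no depth.
- bot.camera_info(name): a dict with "fx", "fy", "cx", "cy" (pixels), "xyz" and "orientation" of the camera in the world. Camera axes: x right, y up, looking along -z (the intrinsics and any distortion apply to the point x, -y, -z); pixel columns grow to the right and rows downward; lengths in m; the calibration is good to about 2 mm. The wrist camera is an equidistant fisheye: a pixel r from the principal point sees the ray r / f radians off the axis. A picture is of the moment at which its call begins: read the wrist's pose just before it. camera_info takes no time and is no camera call; for the wrist camera it gives the pose at the moment of the call.
- bot.sign_off(): hands the job in; it is judged then, once.
Trained networks look in the newest picture that a camera, given by its name, has taken for a name from the list of things; names that differ only in an ending like _2 or _b are one class to them, and where a whole thing is asked for, a point or a joint stands for the part that bears it (a point fixed in the world has none). Each returns a list of dicts, best first, with "conf" (0 to 1); they miss things now and then, are a little off and sometimes report something else, mostly with a low value. They report only what shows in the picture. A call takes as long as a camera call.
- bot.recognise(camera, thing): "at" ([x, y, z] in m, in world coordinates, good to about 4 mm: the middle of the surface that is visible of it).
- bot.silhouettes(camera, thing): "mask" (384x512 bool, what is visible of it).
The state is a dict: "clock": time; "joints": joint angles; "qd": joint speeds; "effort": joint torques, N m; "tool_pos": TCP position; "tcp_rot": TCP orientation; "contact_force": force on the tool from outside, world axes, zero at the start; "wrist_torque": the same for the moment, N m; "gripper_width": opening from 0.0 (shut) to 1.0 (fully open); "grip_force": force on a finger pad.
Only numpy, scipy, OpenCV 4.12 (cv2) and the standard library are available. Lean on these libraries where they do the work, as an engineer would, in place of code of your own. Each camera call takes 0.05 s, during which the arm holds its last target. There are 200 camera calls.

## Working session

There is one attempt and no reset: what is moved stays moved. The work goes in short steps, Python scripts to look and compute and a tool call to move; the robot and the scene stay as the last step left them, time stands still between calls to the robot, and variables do not carry over. Pictures are saved under pics/ and viewed, at most 10 in all, crops included, and the job is handed in when it is done.

Besides the shell and the picture viewer there is one more tool, called after "Call:" as name([rows], argument=value, ...), one row to a line, values as JSON. jog_arm: Moves the arm, as the interface text tells. Its arguments: {"type":"object","properties":{"commands":{"type":"array"},"newtons":{"type":"number"}},"required":["commands"]}

```bash
ls; mkdir -p pics; python3 - <<'E'
from rig import bot
import cv2,numpy as np
print(bot.get_state()); print(bot.grasp_offset)
for c in("scene","top","wrist"):
    print(c,bot.camera_info(c)); cv2.imwrite(f"pics/{c}0.png",bot.get_image(c)[:,:,::-1])
for c in("scene","top"):
    for t in("open_pan","set_pan","loose_lid","set_lid","loose_lid_grip","set_lid_grip","rack","open_pan_near_catch","open_pan_far_catch"):
        print(c,t,[(np.round(d["at"],3).tolist(),round(d["conf"],2)) for d in bot.recognise(c,t)][:4])
E
```

```text
pics
{'clock': 0.0, 'joints': array([-1.34503304e+00,  3.42700928e-01,  1.52499545e+00,  1.33090068e-05,
        1.27536864e+00, -1.45999469e-01]), 'qd': array([ 0.00075785,  0.00184403,  0.00074383,  0.00038365, -0.00153541,
        0.00034276]), 'effort': array([ 6.54346641e-04, -4.31236231e+01, -2.44217527e+01,  7.16416142e-02,
        5.58476779e-02, -1.44411010e-04]), 'tool_pos': array([ 0.19064776, -0.48874505,  0.22606379]), 'tcp_rot': array([-3.14013781e+00, -2.26791757e-04,  3.71758704e-01]), 'contact_force': array([ 0.09696541, -0.00545291, -0.29572964]), 'wrist_torque': array([ 0.00100304,  0.01403717, -0.00119293]), 'grip_force': 0.0, 'gripper_width': 0.9988367894977664}
0.0188
scene {'fx': 467.5462452904962, 'fy': 467.5462452904962, 'cx': 258.35420973080363, 'cy': 189.77919560317824, 'xyz': array([0.03674957, 1.15702727, 1.00550638]), 'orientation': array([ 0.92922608,  0.01676037, -2.69552406])}
top {'fx': 469.09578888657364, 'fy': 469.09578888657364, 'cx': 248.87216315994613, 'cy': 187.90301755680937, 'xyz': array([0.44330755, 0.13469368, 1.32633025]), 'orientation': a
[... 754 characters left out ...]

scene open_pan_far_catch [([0.694, 0.224, 0.176], 0.44)]
top open_pan [([0.632, 0.231, 0.094], 0.62), ([0.533, 0.118, 0.107], 0.32)]
top set_pan [([0.69, 0.112, 0.137], 0.78), ([0.424, -0.076, 0.055], 0.46)]
top loose_lid [([0.402, 0.197, 0.024], 0.83)]
top set_lid [([0.609, 0.113, 0.146], 0.7), ([0.634, 0.439, 0.018], 0.41)]
top loose_lid_grip [([0.406, 0.198, 0.028], 0.74), ([0.607, 0.112, 0.146], 0.41)]
top set_lid_grip [([0.612, 0.108, 0.145], 0.97), ([0.532, 0.118, 0.105], 0.5), ([0.688, 0.113, 0.139], 0.38)]
top rack [([0.627, 0.173, 0.124], 0.97)]
top open_pan_near_catch [([0.537, 0.231, 0.1], 0.56), ([0.612, 0.113, 0.143], 0.46)]
top open_pan_far_catch [([0.608, 0.115, 0.14], 0.53)]
```

```bash
python3 - <<'E'
import cv2
a=cv2.imread("pics/top0.png");b=cv2.imread("pics/scene0.png")
cv2.imwrite("pics/t1.png",cv2.resize(a[:,:],None,fx=1.56,fy=1.56,interpolation=cv2.INTER_CUBIC))
cv2.imwrite("pics/s1.png",cv2.resize(b,None,fx=1.56,fy=1.56,interpolation=cv2.INTER_CUBIC))
E
```

```text
(no output)
```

View pics/t1.png

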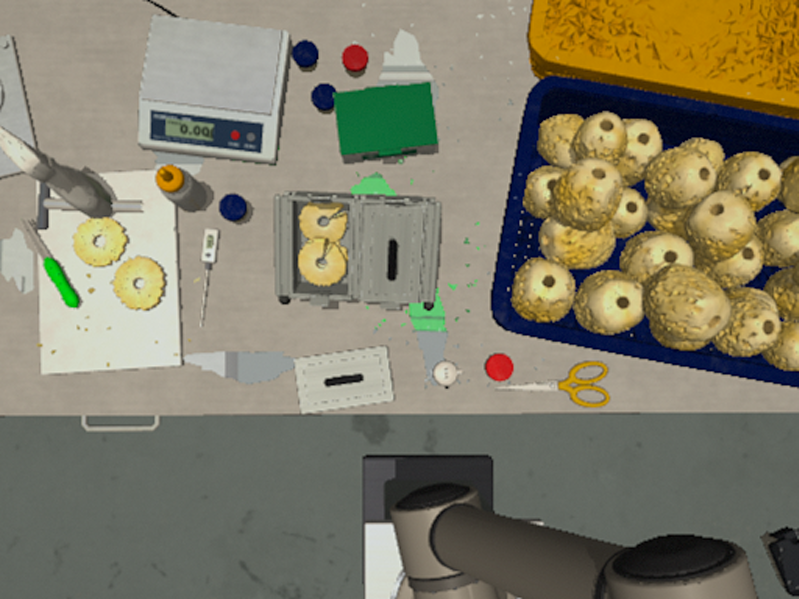

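View pics/s1.png

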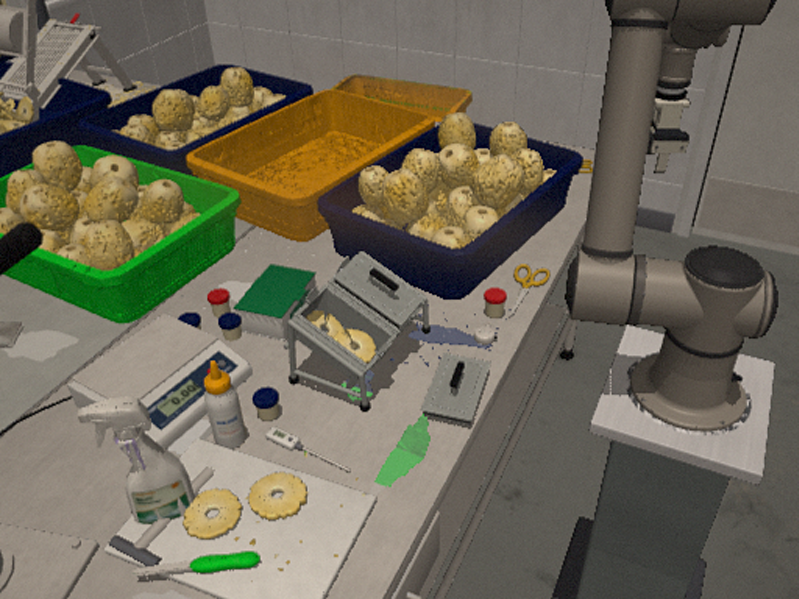

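The top view shows the open pan at about (325,245) and the lidded pan at (395,250). The loose lid is at (345,380) with its handle roughly along world y. The crate with fruit is on the right, so I'll go over it high up and look from above the rack, square to the mouths.

Call:
jog_arm([
  {"hand":1,"delta_pos":[0,0,-1],"turn":[0,0,0.89]},
  {"hand":1,"delta_pos":[0,0,-1],"turn":[0,0,0.89]},
  {"hand":1,"delta_pos":[0,0,-1],"turn":[0,0,0.89]},
  {"hand":1,"delta_pos":[0,0,-1],"turn":[0,0,0.88]},
  {"hand":1,"delta_pos":[0,0,-1],"turn":[0,0,0]},
  {"hand":1,"delta_pos":[0.55,-1,0],"turn":[0,0,0]},
  {"hand":1,"delta_pos":[0.55,-1,0],"turn":[0,0,0]},
  {"hand":1,"delta_pos":[0.55,-1,0],"turn":[0,0,0]},
  {"hand":1,"delta_pos":[0.55,-1,0],"turn":[0,0,0]},
  {"hand":1,"delta_pos":[0.55,-1,0],"turn":[0,0,0]},
  {"hand":1,"delta_pos":[0.55,-1,0],"turn":[0,0,0]},
  {"hand":1,"delta_pos":[0.55,-1,0],"turn":[0,0,0]},
  {"hand":1,"delta_pos":[0.55,-1,0],"turn":[0,0,0]},
  {"hand":1,"delta_pos":[0.5,-1,0],"turn":[0,0,0]},
  {"hand":1,"delta_pos":[0.5,-1,0],"turn":[0,0,0]},
  {"hand":1,"delta_pos":[0.5,-1,0],"turn":[0,0,0]},
  {"hand":1,"delta_pos":[0.5,-1,0],"turn":[0,0,0]},
  {"hand":1,"delta_pos":[0.5,-1,0],"turn":[0,0,0]},
  {"hand":1,"delta_pos":[0.5,-1,0],"turn":[0,0,0]},
  {"hand":1,"delta_pos":[0.5,-1,0],"turn":[0,0,0]},
])

```text
clock: 3.05
tool_pos: [0.5071, 0.1128, 0.4268]
tcp_rot: [3.141, -0.0, 0.0]
contact_force: [1.6, -0.3, 0.3]
gripper_width: 0.996
grip_force: 0.0
```

Call:
jog_arm([
  {"hand":1,"delta_pos":[0.5,-1,0],"turn":[0,0,0]},
  {"hand":1,"delta_pos":[0.75,-0.55,0],"turn":[0,0.83,0]},
  {"hand":1,"delta_pos":[0,0,1],"turn":[0,0.83,0]},
  {"hand":1,"delta_pos":[-0.5,0,0.9],"turn":[0,0.83,0]},
  {"hand":1,"delta_pos":[-0.5,0,0.9],"turn":[0,0.84,0]},
  {"hand":1,"delta_pos":[-0.4,0,0.9],"turn":[0,0.84,0]},
  {"hand":1,"delta_pos":[0,0,0],"turn":[0,0,0]},
  {"hand":1,"delta_pos":[0,0,0],"turn":[0,0,0]},
])

```text
clock: 3.85
tool_pos: [0.5344, 0.1729, 0.2724]
tcp_rot: [3.141, -0.427, 0.0]
contact_force: [1.0, 1.1, 1.3]
gripper_width: 0.997
grip_force: 0.0
```

```bash
cat > h.py <<'E'
from rig import bot
import cv2,numpy as np
from scipy.spatial.transform import Rotation as R
from scipy.optimize import least_squares
def Rm(o): return R.from_euler("xyz",o).as_matrix()
def proj(ci,P):
    p=(np.atleast_2d(P)-ci["xyz"])@Rm(ci["orientation"]); x,y,z=p[:,0],-p[:,1],-p[:,2]
    if ci.get("fish"):
        r=np.hypot(x,y); s=np.arctan2(r,z)/r
    else: s=1/z
    return np.c_[ci["cx"]+ci["fx"]*x*s, ci["cy"]+ci["fy"]*y*s]
def cam(n):
    c=dict(bot.camera_info(n)); c["fish"]=n=="wrist"; return c
def shot(n,f):
    c=cam(n); im=bot.get_image(n); cv2.imwrite("pics/"+f,im[:,:,::-1]); return c,im
E
python3 - <<'E'
from h import *
s=bot.get_state();print(s["clock"],s["tool_pos"],s["tcp_rot"],s["joints"])
c,im=shot("wrist","w1.png");print(c)
cv2.imwrite("pics/w1b.png",cv2.resize(im[:,:,::-1],None,fx=1.56,fy=1.56,interpolation=cv2.INTER_CUBIC))
for t in("loose_lid","set_lid","open_pan","set_lid_grip"):
    print(t,[(np.round(d["at"],3).tolist(),round(d["conf"],2)) for d in bot.recognise("wrist",t)][:3])
E
```

```text
3.85 [0.5344194  0.17287748 0.27239985] [ 3.14067280e+00 -4.26979651e-01  1.60727647e-04] [ 0.23088959  0.16735681  1.71349775 -0.12781583  0.84805128  1.8662675 ]
{'fx': 297.3186396354542, 'fy': 297.3186396354542, 'cx': 251.01201829132796, 'cy': 191.2802738307676, 'xyz': array([0.53674411, 0.17252302, 0.44704804]), 'orientation': array([ 1.46735165e-01, -9.27159894e-04, -1.57060242e+00]), 'fish': True}
loose_lid [([0.443, 0.191, 0.024], 0.82), ([0.534, 0.233, 0.106], 0.62)]
set_lid [([0.614, 0.118, 0.15], 0.85), ([0.66, 0.144, 0.149], 0.25)]
open_pan [([0.636, 0.234, 0.096], 0.64)]
set_lid_grip [([0.614, 0.113, 0.147], 0.93), ([0.69, 0.112, 0.177], 0.7)]
```

View pics/w1b.png

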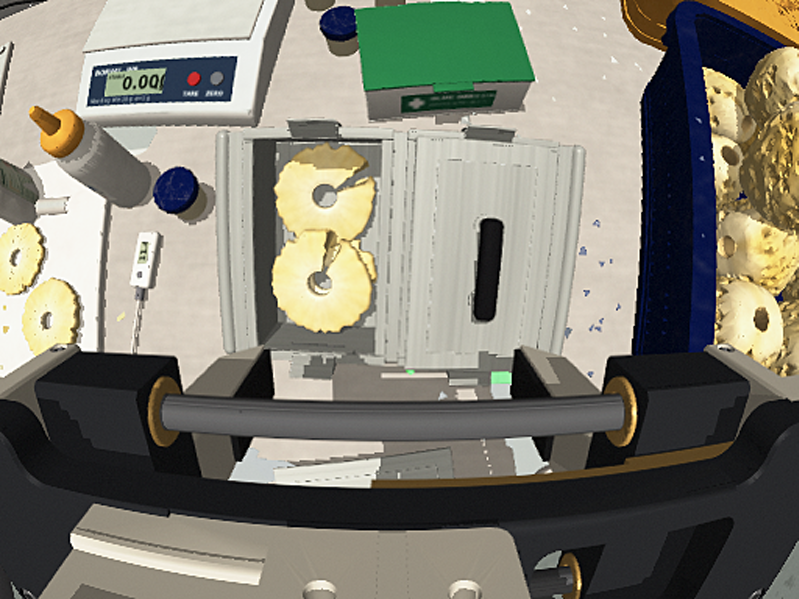

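The open pan's mouth spans about (253,137) to (380,345), and the set lid (405,140) to (575,365). I'll zoom in to pick corners.

```bash
python3 - <<'E'
import cv2
a=cv2.imread("pics/w1.png")[70:250,135:385]
cv2.imwrite("pics/w1c.png",cv2.resize(a,None,fx=3.2,fy=3.2,interpolation=cv2.INTER_CUBIC))
E
```

```text
(no output)
```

View pics/w1c.png

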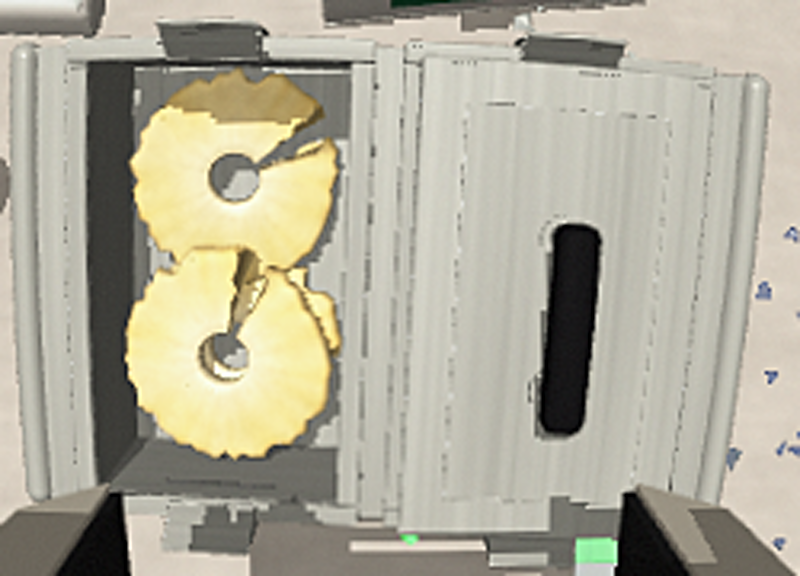

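```bash
cat >> h.py <<'E'
T=np.deg2rad(25)
def rackpts(X,Y,yaw,side,L,dz=0):  # side +1 open pan, -1 set pan; L in pan frame -> world
    L=np.atleast_2d(L).astype(float)+[0,0,dz]
    M=Rm([0,0,yaw])@Rm([0,-T,0])
    return np.array([X,Y,.127])+Rm([0,0,yaw])@[0,side*.059,0]+L@M.T
E
python3 - <<'E'
from h import *
c={'fx':297.3186396,'fy':297.3186396,'cx':251.012018,'cy':191.2802738,'xyz':np.array([0.53674411,0.17252302,0.44704804]),'orientation':np.array([1.46735165e-01,-9.27159894e-04,-1.57060242]),'fish':True}
px=lambda a:np.array(a)/3.2+[135,70]
A=px([(86,62),(350,62),(338,498)]); LA=np.array([(80,46,0),(80,-46,0),(-80,-46,0)])/1000
B=px([(425,58),(400,530),(712,72),(578,224),(560,437)]); LB=np.array([(83,49,4),(-83,49,4),(83,-49,4),(33,0,37),(-33,0,37)])/1000
def f(p): return np.r_[proj(c,rackpts(p[0],p[1],p[2],1,LA))-A, proj(c,rackpts(p[0],p[1],p[2],-1,LB,p[3]))-B].ravel()
r=least_squares(f,[.617,.173,0,.01],loss="soft_l1",x_scale=[.01,.01,.01,.01]);print(r.x);print(f(r.x).reshape(-1,2).round(1))
# top/scene: loose lid mask fit
Lc=np.array([(83,49,4),(-83,49,4),(-83,-49,4),(83,-49,4)])/1000
for n in("top","scene"):
    cc=cam(n); bot.get_image(n)
    m=bot.silhouettes(n,"loose_lid")
    for d in m[:2]: print(n,d["conf"],d["mask"].sum(),np.argwhere(d["mask"]).mean(0))
    mk=m[0]["mask"].astype(np.uint8); cn=max(cv2.findContours(mk,0,2)[0],key=cv2.contourArea)
    for it in [0]:
        def g(p):
            P=Rm([0,0,p[2]])@Lc.T; P=P.T+[p[0],p[1],.022]
            Q=proj(cc,np.vstack([P,P-[0,0,.004]])).astype(np.float32); h=cv2.convexHull(Q)
            return [cv2.pointPolygonTest(h,(float(q[0]),float(q[1])),True) for q in cn[:,0]]
        s=least_squares(g,[.40,.2,1.65],loss="soft_l1",x_scale=[.01,.01,.05],diff_step=1e-3);print(n,s.x,s.cost/len(cn))
    print([(np.round(d["at"],4).tolist(),d["conf"]) for d in bot.recognise(n,"loose_lid_grip")][:1])
E
```

```text
[ 0.61653867  0.16910055 -0.03951158  0.00763909]
[[-0.2 -0.1]
 [ 0.2 -0.2]
 [-0.4  2.7]
 [-1.3 -1.6]
 [-0.4 -0.1]
 [-0.1  1.6]
 [ 1.1  0.2]
 [ 0.9 -0.8]]Traceback (most recent call last):
  File "<stdin>", line 14, in <module>
IndexError: list index out of range
```

```bash
python3 - <<'E'
from h import *
c=cam("top"); A=np.array([(295,362),(386,347),(394,400),(303,413),(327,382),(363,377)])/(800/512)
L=np.array([(83,49,4),(-83,49,4),(-83,-49,4),(83,-49,4),(33,0,37),(-33,0,37)])/1000
f=lambda p:(proj(c,L[[1,0,3,2,1,1]][:0] if 0 else (L[o]@Rm([0,0,p[2]]).T+[p[0],p[1],.022]))-A).ravel()
best=None
for o in([0,1,2,3,4,5],[0,3,2,1,4,5],[3,0,1,2,4,5],[1,0,3,2,5,4]):
    r=least_squares(f,[.4,.2,1.67],x_scale=[.01,.01,.1])
    if best is None or r.cost<best[0]: best=(r.cost,r.x,f(r.x).reshape(-1,2).round(1),o)
print(best)
E
```

```text
(np.float64(5.3029224482509), array([ 0.40244885,  0.19257164, -1.4210647 ]), array([[-0.4, -1.6],
       [ 0.9, -1.2],
       [ 1.2,  0.2],
       [-0.5,  1.2],
       [-1.2,  0.9],
       [ 0.1,  0.3]]), [1, 0, 3, 2, 5, 4])
```

Call:
jog_arm([
  {"hand":1,"delta_pos":[0,0,-0.5],"turn":[0,-0.83,0]},
  {"hand":1,"delta_pos":[-0.5,0,0],"turn":[0,-0.83,0]},
  {"hand":1,"delta_pos":[-0.6,0,0],"turn":[0,-0.83,0]},
  {"hand":1,"delta_pos":[-0.6,0,0],"turn":[0,-0.83,0]},
  {"hand":1,"delta_pos":[-0.6,-0.25,0],"turn":[0,-0.76,0]},
  {"hand":1,"delta_pos":[-0.6,-0.25,0],"turn":[0,0,-1]},
  {"hand":1,"delta_pos":[0,0,0.5],"turn":[0,0,-1]},
  {"hand":1,"delta_pos":[0,0,0.5],"turn":[0,0,-1]},
  {"hand":1,"delta_pos":[0,0,0.5],"turn":[0,0,-1]},
  {"hand":1,"delta_pos":[0,0,0],"turn":[0,0,-1]},
  {"hand":1,"delta_pos":[0,0,0],"turn":[0,0,-1]},
  {"hand":1,"delta_pos":[0,0,0],"turn":[0,0,-1]},
  {"hand":1,"delta_pos":[0,0,0],"turn":[0,0,-1]},
  {"hand":1,"delta_pos":[0,0,0],"turn":[0,0,-1]},
  {"hand":1,"delta_pos":[0,0,0],"turn":[0,0,-1]},
  {"hand":1,"delta_pos":[0,0,0],"turn":[0,0,-1]},
  {"hand":1,"delta_pos":[0,0,0],"turn":[0,0,-1]},
  {"hand":1,"delta_pos":[0,0,0],"turn":[0,0,-1]},
  {"hand":1,"delta_pos":[0,0,0],"turn":[0,0,-1]},
  {"hand":1,"delta_pos":[0,0,0],"turn":[0,0,-1]},
])

```text
clock: 6.2
tool_pos: [0.4136, 0.193, 0.212]
tcp_rot: [3.139, 0.0, 1.574]
contact_force: [-1.1, -0.1, 0.7]
gripper_width: 1.0
grip_force: 0.0
```

Call:
jog_arm([
  {"hand":1,"delta_pos":[0,0,0],"turn":[0,0,-1]},
  {"hand":1,"delta_pos":[0,0,0],"turn":[0,0,-0.43]},
  {"hand":1,"delta_pos":[0,0,0],"turn":[0,0,0]},
  {"hand":1,"delta_pos":[0,0,0],"turn":[0,0,0]},
])

```text
clock: 6.6
tool_pos: [0.4133, 0.1929, 0.2117]
tcp_rot: [3.139, 0.001, 1.719]
contact_force: [0.1, -0.3, 0.5]
gripper_width: 1.0
grip_force: 0.0
```

```bash
python3 - <<'E'
from h import *
import json
s=bot.get_state();print(s["clock"],s["tool_pos"],s["tcp_rot"],s["joints"])
c,im=shot("wrist","w2.png");json.dump({k:np.array(v).tolist() for k,v in c.items()},open("w2.json","w"))
cv2.imwrite("pics/w2b.png",cv2.resize(im[:,:,::-1],None,fx=1.5625,fy=1.5625,interpolation=cv2.INTER_CUBIC))
print([(np.round(d["at"],4).tolist(),d["conf"]) for d in bot.recognise("wrist","loose_lid_grip")][:2])
E
```

```text
6.6 [0.41327965 0.19294864 0.21170973] [3.13912366e+00 5.68469329e-04 1.71858444e+00] [ 2.69106462e-01  2.28876825e-01  1.72826933e+00 -9.32676112e-04
  1.18206459e+00  1.21670114e-01]
[([0.4035, 0.2004, 0.0288], 0.79)]
```

View pics/w2b.png

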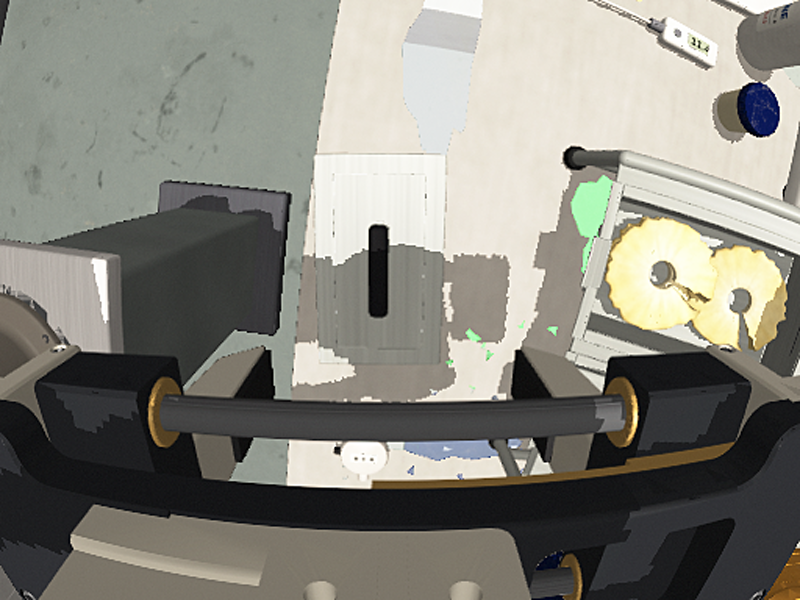

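The lid's plate spans corners (315,155), (446,154), (440,362), (318,363). Its handle runs from (378,225) to (378,317).

```bash
python3 - <<'E'
from h import *
import json
c={k:np.array(v) for k,v in json.load(open("w2.json")).items()}
A=np.array([(315,155),(446,154),(440,362),(318,363),(378,225),(378,317)])/1.5625
L=np.array([(83,49,4),(83,-49,4),(-83,-49,4),(-83,49,4),(33,0,37),(-33,0,37)])/1000
f=lambda p:(proj(c,L@Rm([0,0,p[2]]).T+[p[0],p[1],.022])-A).ravel()
r=least_squares(f,[.4,.2,1.71],x_scale=[.01,.01,.1]);print(r.x,r.cost);print(f(r.x).reshape(-1,2).round(1))
s=bot.get_state();Rt=Rm(s["tcp_rot"])
print("tool-frame shift to lid grip",Rt.T@(np.r_[r.x[:2],.0525]-s["tool_pos"]), "dyaw deg",np.rad2deg(r.x[2]-s["tcp_rot"][2]))
# project the tcp axis at handle height
print(proj(c,s["tool_pos"]+Rt@[0,0,.16])*1.5625)
E
```

```text
[0.40334742 0.19489047 1.71082072] 3.498172420575746
[[-1.2 -1.4]
 [ 0.5 -0.5]
 [-0.2  1.4]
 [ 0.7  0. ]
 [ 0.1 -0.2]
 [ 0.   0.8]]
tool-frame shift to lid grip [ 0.00353069 -0.00969868  0.15905856] dyaw deg -0.46859940514459303
[[392.17448254 275.11062985]]
```

Call:
jog_arm([
  {"hand":1,"delta_pos":[0.09,-0.24,0.5],"turn":[0,0,0.08]},
  {"hand":1,"delta_pos":[0,0,1],"turn":[0,0,0]},
  {"hand":1,"delta_pos":[0,0,1],"turn":[0,0,0]},
  {"hand":1,"delta_pos":[0,0,1],"turn":[0,0,0]},
  {"hand":1,"delta_pos":[0,0,0.55],"turn":[0,0,0]},
  {"hand":1,"delta_pos":[0,0,0.4],"turn":[0,0,0]},
  {"hand":1,"delta_pos":[0,0,0],"turn":[0,0,0]},
  {"hand":-1,"delta_pos":[0,0,0],"turn":[0,0,0]},
  {"hand":-1,"delta_pos":[0,0,0],"turn":[0,0,0]},
  {"hand":-1,"delta_pos":[0,0,0],"turn":[0,0,0]},
  {"hand":-1,"delta_pos":[0,0,0],"turn":[0,0,0]},
  {"hand":-1,"delta_pos":[0,0,0],"turn":[0,0,0]},
  {"hand":-1,"delta_pos":[0,0,0],"turn":[0,0,0]},
  {"hand":-1,"delta_pos":[0,0,0],"turn":[0,0,0]},
], newtons=50)

```text
clock: 8.1
tool_pos: [0.4032, 0.1949, 0.0335]
tcp_rot: [3.14, 0.001, 1.712]
contact_force: [-0.5, -0.1, 0.0]
gripper_width: 0.44
grip_force: 0.0
```

Call:
jog_arm([
  {"hand":-1,"delta_pos":[0,0,0],"turn":[0,0,0]},
  {"hand":-1,"delta_pos":[0,0,0],"turn":[0,0,0]},
  {"hand":-1,"delta_pos":[0,0,0],"turn":[0,0,0]},
  {"hand":-1,"delta_pos":[0,0,0],"turn":[0,0,0]},
  {"hand":-1,"delta_pos":[0,0,0],"turn":[0,0,0]},
  {"hand":-1,"delta_pos":[0,0,0],"turn":[0,0,0]},
  {"hand":-1,"delta_pos":[0,0,0],"turn":[0,0,0]},
])

```text
clock: 8.8
tool_pos: [0.4031, 0.1949, 0.0333]
tcp_rot: [3.14, 0.001, 1.712]
contact_force: [0.3, 0.3, -0.5]
gripper_width: 0.148
grip_force: 50.0
```

```bash
python3 - <<'E'
from h import *
c={'fx':297.3186396,'fy':297.3186396,'cx':251.012018,'cy':191.2802738,'xyz':np.array([0.53674411,0.17252302,0.44704804]),'orientation':np.array([1.46735165e-01,-9.27159894e-04,-1.57060242]),'fish':True}
g=cv2.GaussianBlur(cv2.cvtColor(cv2.imread("pics/w1.png"),6).astype(np.float32),(0,0),.7)
from scipy.ndimage import map_coordinates as mc
seg=lambda a,b,n=40:np.linspace(a,b,n)/1000
E={"L":seg((72,46,0),(-60,46,0)),"R":seg((72,-46,0),(-70,-46,0)),"T":seg((80,40,0),(80,-40,0)),"B":seg((-80,25,0),(-80,-40,0))}
out={"L":(-1,0),"R":(1,0),"T":(0,-1),"B":(0,1)}   # brighter outward
def run(keys,p,W):
    for it in range(6):
        D={}
        for k in keys:
            q=proj(c,rackpts(*p,1,E[k])); n=np.array(out[k]); t=np.arange(-W,W+.01,.1)
            S=np.array([mc(g,[(q[:,1]+n[1]*u),(q[:,0]+n[0]*u)],order=1) for u in t])
            G=np.gradient(S,axis=0)*np.exp(-(t/W)**2)[:,None]; ub=t[G.argmax(0)]
            D[k]=(q+np.outer(ub,n),n,ub)
        f=lambda x:np.concatenate([((proj(c,rackpts(*x,1,E[k]))-D[k][0])@D[k][1]) for k in keys])
        r=least_squares(f,p,loss="soft_l1",f_scale=.5,x_scale=[.01,.01,.02]); p=r.x
    print(keys,p.round(4),{k:(np.median(f(p)[i*40:(i+1)*40]).round(2),np.std(f(p)[i*40:(i+1)*40]).round(2)) for i,k in enumerate(keys)})
    return p
p=run("LRT",np.array([.6165,.169,-.03]),4)
p=run("LRT",p,2.5); run("LRTB",p,3)
run("LRT",np.array([.6185,.171,-.01]),3)
E
```

```text
LRT [ 0.617   0.1697 -0.0414] {'L': (np.float64(0.01), np.float64(0.07)), 'R': (np.float64(-0.02), np.float64(1.07)), 'T': (np.float64(0.07), np.float64(0.4))}
LRT [ 0.6171  0.1696 -0.0418] {'L': (np.float64(-0.02), np.float64(0.07)), 'R': (np.float64(0.01), np.float64(0.8)), 'T': (np.float64(0.01), np.float64(0.13))}
LRTB [ 0.6174  0.1696 -0.0405] {'L': (np.float64(0.0), np.float64(0.07)), 'R': (np.float64(-0.01), np.float64(0.86)), 'T': (np.float64(0.1), np.float64(0.38)), 'B': (np.float64(-0.0), np.float64(0.25))}
LRT [ 0.6172  0.1696 -0.0406] {'L': (np.float64(-0.02), np.float64(0.08)), 'R': (np.float64(0.02), np.float64(0.88)), 'T': (np.float64(0.02), np.float64(0.37))}
```

Call:
jog_arm([
  {"hand":-1,"delta_pos":[0,0,-0.6],"turn":[0,0,0]},
  {"hand":-1,"delta_pos":[0,0,-1],"turn":[0,0,0]},
  {"hand":-1,"delta_pos":[0,0,-1],"turn":[0,0,0]},
  {"hand":-1,"delta_pos":[0,0,-1],"turn":[0,0,1]},
  {"hand":-1,"delta_pos":[0,0,-1],"turn":[0,0,1]},
  {"hand":-1,"delta_pos":[0,0,-1.0],"turn":[0,0,1]},
  {"hand":-1,"delta_pos":[0,0,0],"turn":[0,0,1]},
  {"hand":-1,"delta_pos":[0,0,0],"turn":[0,0,1]},
  {"hand":-1,"delta_pos":[0,0,0],"turn":[0,0,1]},
  {"hand":-1,"delta_pos":[0,0,0],"turn":[0,0,1]},
  {"hand":-1,"delta_pos":[0,0,0],"turn":[0,0,1]},
  {"hand":-1,"delta_pos":[0,0,0],"turn":[0,0,1]},
  {"hand":-1,"delta_pos":[0,0,0],"turn":[0,0,1]},
  {"hand":-1,"delta_pos":[0,0,0],"turn":[0,0,1]},
  {"hand":-1,"delta_pos":[0,0,0],"turn":[0,0,1]},
  {"hand":-1,"delta_pos":[0,0,0],"turn":[0,0,1]},
  {"hand":-1,"delta_pos":[0,0,0],"turn":[0,0,1]},
  {"hand":-1,"delta_pos":[0,0,0],"turn":[0,0,1]},
  {"hand":-1,"delta_pos":[0,0,0],"turn":[0,0,1]},
  {"hand":-1,"delta_pos":[0,0,0],"turn":[0,0,0.74]},
])

```text
clock: 10.8
tool_pos: [0.4023, 0.1949, 0.2569]
tcp_rot: [3.141, -0.001, -0.045]
contact_force: [-0.1, 0.8, -2.4]
gripper_width: 0.146
grip_force: 50.0
```

Call:
jog_arm([
  {"hand":-1,"delta_pos":[0,0,0],"turn":[0,0.83,0]},
  {"hand":-1,"delta_pos":[0,0,0],"turn":[0,0.83,0]},
  {"hand":-1,"delta_pos":[0,0,0],"turn":[0,0.83,0]},
  {"hand":-1,"delta_pos":[0,0,0],"turn":[0,0.84,0]},
  {"hand":-1,"delta_pos":[0,0,0],"turn":[0,0.84,0]},
  {"hand":-1,"delta_pos":[0.866,-0.26,0.69],"turn":[0,0,0]},
  {"hand":-1,"delta_pos":[0.866,-0.26,0.69],"turn":[0,0,0]},
  {"hand":-1,"delta_pos":[0.866,-0.26,0.69],"turn":[0,0,0]},
  {"hand":-1,"delta_pos":[0.866,-0.26,0.69],"turn":[0,0,0]},
  {"hand":-1,"delta_pos":[0,0,0],"turn":[0,0,0]},
  {"hand":-1,"delta_pos":[0,0,0],"turn":[0,0,0]},
  {"hand":-1,"delta_pos":[0,0,0],"turn":[0,0,0]},
])

```text
clock: 12.0
tool_pos: [0.5756, 0.2293, 0.2159]
tcp_rot: [3.141, -0.437, -0.041]
contact_force: [-0.4, -0.5, -2.7]
gripper_width: 0.146
grip_force: 50.0
```

```bash
cat >> h.py <<'E'
RK=(.6172,.1696,-.041)
def err(side,off):  # tool shift (units) and turn (units) so TCP is at pan point off, aligned
    s=bot.get_state(); Rt=Rm(s["tcp_rot"]); g=rackpts(*RK,side,off)[0]
    Rg=Rm([0,0,RK[2]])@Rm([0,-T,0])@np.diag([1,-1,-1])
    print("clock",s["clock"],"tcp",s["tool_pos"].round(4),s["tcp_rot"].round(4),"F",s["contact_force"].round(1),"w",s["gripper_width"].round(3))
    print("shift units",(Rt.T@(g-s["tool_pos"])/.04).round(3),"turn units",(np.rad2deg(R.from_matrix(Rt.T@Rg).as_rotvec())/6).round(3))
E
python3 - <<'E'
from h import *
import json
err(1,[0,0,.10]); print(bot.get_state()["joints"])
c,im=shot("wrist","w3.png");json.dump({k:np.array(v).tolist() for k,v in c.items()},open("w3.json","w"))
cv2.imwrite("pics/w3b.png",cv2.resize(im[:,:,::-1],None,fx=1.5625,fy=1.5625,interpolation=cv2.INTER_CUBIC))
E
```

```text
Traceback (most recent call last):
  File "h.py", line 25, in err
    print("clock",s["clock"],"tcp",s["tool_pos"].round(4),s["tcp_rot"].round(4),"F",s["contact_force"].round(1),"w",s["gripper_width"].round(3))
                                                                                                                    ^^^^^^^^^^^^^^^^^^^^^^^^
AttributeError: 'float' object has no attribute 'round'
```

```bash
sed -i 's/s\["gripper_width"\].round(3)/round(s["gripper_width"],3)/' h.py; python3 - <<'E'
from h import *
import json
err(1,[0,0,.10]); print(bot.get_state()["joints"])
c,im=shot("wrist","w3.png");json.dump({k:np.array(v).tolist() for k,v in c.items()},open("w3.json","w"))
cv2.imwrite("pics/w3b.png",cv2.resize(im[:,:,::-1],None,fx=1.5625,fy=1.5625,interpolation=cv2.INTER_CUBIC))
E
```

```text
clock 12.0 tcp [0.5756 0.2293 0.2159] [ 3.1407 -0.4372 -0.0409] F [-0.4 -0.5 -2.7] w 0.146
shift units [ 0.059 -0.027 -0.021] turn units [ 0.008 -0.008  0.001]
[ 0.33620977  0.33430372  1.65583232 -0.23073308  0.75526023  2.08471246]
```

View pics/w3b.png

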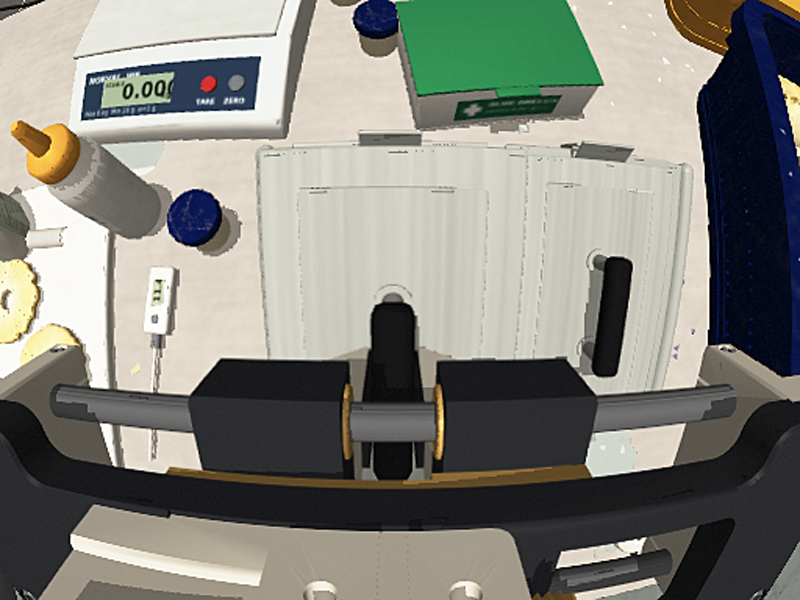

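The held lid covers the pan. Its plate's left edge is near column 263, its right edge near 524 and its far edge near row 150. I'll compare these with the model.

```bash
python3 - <<'E'
from h import *
import json
c={k:np.array(v) for k,v in json.load(open("w3.json")).items()}
s=bot.get_state();Rt=Rm(s["tcp_rot"])
def tl(P): return s["tool_pos"]+(np.array(P)*[1,-1,-1]/1000+[0,0,.0115])@Rt.T   # lid frame->world
for nm,P in dict(TL=(83,49,4),TR=(83,-49,4),ML=(0,49,4),MR=(0,-49,4),h=(33,0,37),hl=(28,7,37),hr=(28,-7,37),bl=(50,49,4),br=(50,-49,4),postfoot=(26,0,4)).items(): print(nm,proj(c,tl([P]))[0]*1.5625)
print("pan flange",proj(c,rackpts(*RK,1,np.array([(88,54,0),(88,-54,0),(0,54,0),(0,-54,0)])/1000))*1.5625)
# left/right edges by gradient on rows
im=cv2.imread("pics/w3.png").astype(np.float32).mean(2)
for r in (110,130,150,180,200): 
    g=np.abs(np.gradient(cv2.GaussianBlur(im,(0,0),.7)[r])); k=np.where(g>6)[0]; print(r,[(round(i*1.5625),int(g[i])) for i in k if 155<i<360 and g[i]==g[i-2:i+3].max()])
for col in (190,210,230,250,270,290,310):
    g=np.abs(np.gradient(cv2.GaussianBlur(im,(0,0),.7)[:,col])); print(col,[(round(i*1.5625),int(g[i])) for i in range(75,130) if g[i]>5 and g[i]==g[i-2:i+3].max()])
E
```

```text
TL [254.01191455 148.16188478]
TR [527.10824332 148.05026662]
ML [267.26767467 363.34849856]
MR [513.99603459 363.46759891]
h [390.1085152  309.28549134]
hl [366.86090679 325.12240761]
hr [413.39898122 325.13972103]
bl [257.27577824 237.9434637 ]
br [523.85412008 237.93660743]
postfoot [390.47628763 300.64678928]
pan flange [[291.43447708 142.57959401]
 [487.07113244 142.40742427]
 [296.65708067 295.8679901 ]
 [481.99618133 295.91259335]]
110 [(255, 19), (259, 16), (528, 6)]
130 [(256, 23), (261, 18), (295, 9), (489, 12)]
150 [(258, 24), (262, 19), (488, 9), (525, 8)]
180 [(259, 17), (300, 6), (486, 12), (522, 9)]
200 [(262, 27), (267, 19), (300, 10), (370, 70), (414, 68), (484, 6), (520, 9)]
190 [(145, 15), (192, 5)]
210 [(145, 8), (186, 24)]
230 [(128, 15), (133, 43), (145, 36), (184, 11)]
250 [(133, 55), (145, 47), (150, 30), (184, 13)]
270 [(131, 31), (139, 10), (152, 9), (184, 11)]
290 [(120, 13), (128, 39), (141, 9), (147, 9), (186, 15), (192, 13)]
310 [(117, 29), (125, 39), (141, 6), (148, 8)]
```

Call:
jog_arm([
  {"hand":-1,"delta_pos":[0.07,-0.04,0.4],"turn":[0,0,0]},
  {"hand":-1,"delta_pos":[0,0,0.5],"turn":[0,0,0]},
  {"hand":-1,"delta_pos":[0,0,0.45],"turn":[0,0,0]},
  {"hand":-1,"delta_pos":[0,0,0],"turn":[0,0,0]},
  {"hand":-1,"delta_pos":[0,0,0.1],"turn":[0,0,0]},
  {"hand":-1,"delta_pos":[0,0,0.1],"turn":[0,0,0]},
  {"hand":-1,"delta_pos":[0,0,0.1],"turn":[0,0,0]},
  {"hand":-1,"delta_pos":[0,0,0],"turn":[0,0,0]},
], newtons=60)

```text
clock: 12.85
tool_pos: [0.6063, 0.2298, 0.1575]
tcp_rot: [3.141, -0.437, -0.041]
contact_force: [-1.1, -0.3, -2.5]
gripper_width: 0.146
grip_force: 60.0
```

```bash
python3 -c "
from h import *
err(1,[0,0,.033])"
```

```text
clock 12.85 tcp [0.6063 0.2298 0.1575] [ 3.1409 -0.4372 -0.041 ] F [-1.1 -0.3 -2.5] w 0.146
shift units [-0.02   0.019  0.006] turn units [ 0.006 -0.008  0.   ]
```

Now at the mouth. I'll go in slowly and check the force.

Call:
jog_arm([
  {"hand":-1,"delta_pos":[0,0,0.1],"turn":[0,0,0]},
  {"hand":-1,"delta_pos":[0,0,0],"turn":[0,0,0]},
])

```text
clock: 13.05
tool_pos: [0.6086, 0.2296, 0.1534]
tcp_rot: [3.141, -0.438, -0.041]
contact_force: [-2.4, 0.5, -2.4]
gripper_width: 0.145
grip_force: 60.0
```

Call:
jog_arm([
  {"hand":-1,"delta_pos":[0,0,0.1],"turn":[0,0,0]},
  {"hand":-1,"delta_pos":[0,0,0],"turn":[0,0,0]},
])

```text
clock: 13.25
tool_pos: [0.6104, 0.2295, 0.1496]
tcp_rot: [3.141, -0.437, -0.041]
contact_force: [-3.2, 0.8, -2.7]
gripper_width: 0.145
grip_force: 60.0
```

Call:
jog_arm([
  {"hand":-1,"delta_pos":[0,0,0.1],"turn":[0,0,0]},
  {"hand":-1,"delta_pos":[0,0,0],"turn":[0,0,0]},
])

```text
clock: 13.45
tool_pos: [0.612, 0.2295, 0.1463]
tcp_rot: [3.141, -0.438, -0.041]
contact_force: [-4.9, 0.8, -2.2]
gripper_width: 0.145
grip_force: 60.0
```

Call:
jog_arm([
  {"hand":-1,"delta_pos":[-0.02,0,0.08],"turn":[0,0,0]},
  {"hand":-1,"delta_pos":[0,0,0],"turn":[0,0,0]},
])

```text
clock: 13.65
tool_pos: [0.613, 0.2298, 0.1444]
tcp_rot: [-3.142, -0.44, -0.041]
contact_force: [-7.8, -0.4, 2.6]
gripper_width: 0.145
grip_force: 60.0
```

Call:
jog_arm([
  {"hand":-1,"delta_pos":[0,0,0.08],"turn":[0,0,0]},
  {"hand":-1,"delta_pos":[0,0,0],"turn":[0,0,0]},
])

```text
clock: 13.85
tool_pos: [0.6131, 0.2298, 0.1409]
tcp_rot: [3.141, -0.437, -0.041]
contact_force: [-11.0, -0.3, 0.8]
gripper_width: 0.152
grip_force: 60.0
```

Call:
jog_arm([
  {"hand":-1,"delta_pos":[-0.02,0,0.08],"turn":[0,0,0]},
  {"hand":-1,"delta_pos":[0,0,0],"turn":[0,0,0]},
])

```text
clock: 14.05
tool_pos: [0.6148, 0.2296, 0.1375]
tcp_rot: [3.141, -0.439, -0.041]
contact_force: [-2.6, -1.0, -0.5]
gripper_width: 0.145
grip_force: 60.0
```

```bash
python3 -c "
from h import *
err(1,[0,0,.0115])
c,im=shot('wrist','w4.png')
cv2.imwrite('pics/w4b.png',cv2.resize(im[80:250,140:400,::-1],None,fx=3,fy=3,interpolation=cv2.INTER_CUBIC))
"
```

```text
clock 14.05 tcp [0.6148 0.2296 0.1375] [ 3.1413 -0.4388 -0.0409] F [-2.6 -1.  -0.5] w 0.145
shift units [-0.002  0.02   0.002] turn units [ 0.003 -0.024  0.001]
```

View pics/w4b.png

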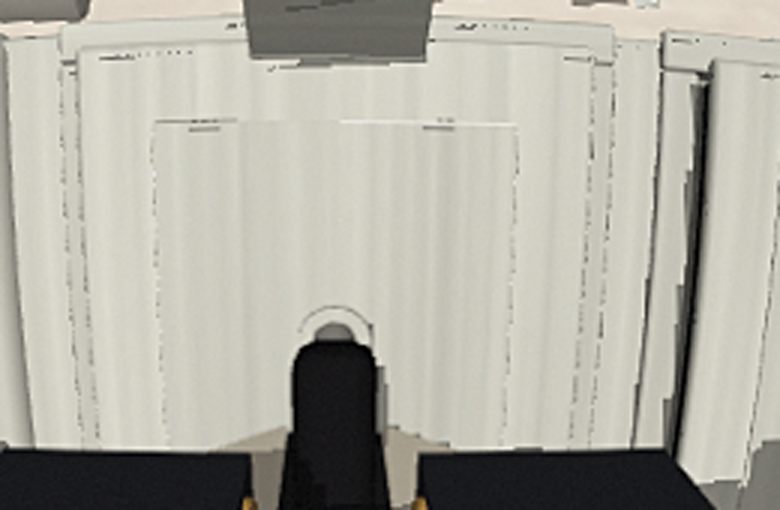

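The lid is down in the mouth and the far catch at (340,40) overhangs the plate's edge. I'll push a bit further to see whether it is hard home.

Call:
jog_arm([
  {"hand":-1,"delta_pos":[0,0,0.06],"turn":[0,0,0]},
  {"hand":-1,"delta_pos":[0,0,0.03],"turn":[0,0,0]},
  {"hand":-1,"delta_pos":[0,0,0],"turn":[0,0,0]},
])

```text
clock: 14.4
tool_pos: [0.6159, 0.2296, 0.1375]
tcp_rot: [3.142, -0.441, -0.041]
contact_force: [-22.8, -2.4, 23.4]
gripper_width: 0.147
grip_force: 60.0
```

```bash
python3 -c "
from h import *
err(1,[0,0,.0115])"
```

```text
clock 14.4 tcp [0.6159 0.2296 0.1375] [ 3.1415 -0.4407 -0.0413] F [-22.8  -2.4  23.4] w 0.147
shift units [-0.026  0.022 -0.009] turn units [ 0.002 -0.042 -0.003]
```

Call:
jog_arm([
  {"hand":-1,"delta_pos":[0,0,-0.07],"turn":[0,0,0]},
  {"hand":-0.4,"delta_pos":[0,0,0],"turn":[0,0,0]},
  {"hand":-0.4,"delta_pos":[0,0,0],"turn":[0,0,0]},
  {"hand":-0.4,"delta_pos":[0,0,0],"turn":[0,0,0]},
  {"hand":-0.4,"delta_pos":[0,0,0],"turn":[0,0,0]},
  {"hand":-0.4,"delta_pos":[0,0,-1],"turn":[0,0,0]},
  {"hand":-1,"delta_pos":[0,0,-0.7],"turn":[0,0,0]},
  {"hand":-1,"delta_pos":[0.8,0,0],"turn":[0,0,0]},
  {"hand":-1,"delta_pos":[0.7,0,0],"turn":[0,0,0]},
  {"hand":-1,"delta_pos":[0,0,0],"turn":[0,0,0]},
  {"hand":-1,"delta_pos":[0,0,0],"turn":[0,0,0]},
  {"hand":-1,"delta_pos":[0,0,0],"turn":[0,0,0]},
  {"hand":-1,"delta_pos":[0,0,0],"turn":[0,0,0]},
])

```text
clock: 15.7
tool_pos: [0.6398, 0.2284, 0.2229]
tcp_rot: [3.141, -0.437, -0.041]
contact_force: [-0.7, 0.4, 0.5]
gripper_width: 0.003
grip_force: 0.0
```

```bash
python3 -c "
from h import *
err(1,[.06,0,.004])"
```

```text
clock 15.7 tcp [0.6398 0.2284 0.2229] [ 3.1406 -0.437  -0.0406] F [-0.7  0.4  0.5] w 0.003
shift units [0.03  0.016 1.859] turn units [ 0.008 -0.006  0.004]
```

Call:
jog_arm([
  {"hand":-1,"delta_pos":[0.03,0,0.9],"turn":[0,0,0]},
  {"hand":-1,"delta_pos":[0,0,0.75],"turn":[0,0,0]},
  {"hand":-1,"delta_pos":[0,0,0.12],"turn":[0,0,0]},
  {"hand":-1,"delta_pos":[0,0,0.08],"turn":[0,0,0]},
  {"hand":-1,"delta_pos":[0,0,0.06],"turn":[0,0,0]},
  {"hand":-1,"delta_pos":[0,0,0],"turn":[0,0,0]},
])

```text
clock: 16.3
tool_pos: [0.674, 0.2274, 0.1572]
tcp_rot: [-3.141, -0.441, -0.041]
contact_force: [-0.4, 0.5, 0.0]
gripper_width: 0.004
grip_force: 0.0
```

```bash
python3 -c "
from h import *
err(1,[.06,0,.004])"
```

```text
clock 16.3 tcp [0.674  0.2274 0.1572] [-3.1413 -0.4405 -0.041 ] F [-0.4  0.5  0. ] w 0.004
shift units [-0.052  0.028  0.01 ] turn units [-0.003 -0.04  -0.   ]
```

Call:
jog_arm([
  {"hand":-1,"delta_pos":[0,0,0.06],"turn":[0,0,0]},
  {"hand":-1,"delta_pos":[0,0,0],"turn":[0,0,0]},
])

```text
clock: 16.5
tool_pos: [0.6745, 0.2275, 0.1571]
tcp_rot: [-3.141, -0.441, -0.041]
contact_force: [-15.2, -1.3, 15.7]
gripper_width: 0.007
grip_force: 10.6
```

Call:
jog_arm([
  {"hand":-1,"delta_pos":[0,0,0.06],"turn":[0,0,0]},
  {"hand":-1,"delta_pos":[0,0,0],"turn":[0,0,0]},
])

```text
clock: 16.7
tool_pos: [0.6746, 0.2275, 0.157]
tcp_rot: [-3.141, -0.441, -0.041]
contact_force: [-27.5, -4.1, 30.0]
gripper_width: 0.006
grip_force: 19.5
```

```bash
python3 -c "
from h import *
err(1,[.06,0,.004])"
```

```text
clock 16.7 tcp [0.6746 0.2275 0.157 ] [-3.1415 -0.4414 -0.041 ] F [-27.5  -4.1  30. ] w 0.006
shift units [-0.062  0.031 -0.002] turn units [-0.001 -0.048 -0.   ]
```

Far end is hard at 3.9 mm, so it's home. Next, the near end.

Call:
jog_arm([
  {"hand":-1,"delta_pos":[0,0,-1],"turn":[0,0,0]},
  {"hand":-1,"delta_pos":[0,0,-0.9],"turn":[0,0,0]},
  {"hand":-1,"delta_pos":[-1,0,0],"turn":[0,0,0]},
  {"hand":-1,"delta_pos":[-1,0,0],"turn":[0,0,0]},
  {"hand":-1,"delta_pos":[-1,0.03,0],"turn":[0,0,0]},
  {"hand":-1,"delta_pos":[-0.06,0,0],"turn":[0,0,0]},
  {"hand":-1,"delta_pos":[0,0,0.8],"turn":[0,0,0]},
  {"hand":-1,"delta_pos":[0,0,0.8],"turn":[0,0,0]},
  {"hand":-1,"delta_pos":[0,0,0.15],"turn":[0,0,0]},
  {"hand":-1,"delta_pos":[0,0,0],"turn":[0,0,0]},
])

```text
clock: 17.7
tool_pos: [0.5636, 0.2307, 0.1057]
tcp_rot: [-3.141, -0.44, -0.041]
contact_force: [-0.2, -0.1, -0.7]
gripper_width: 0.005
grip_force: 0.0
```

Call:
jog_arm([
  {"hand":-1,"delta_pos":[0,0,0.08],"turn":[0,0,0]},
  {"hand":-1,"delta_pos":[0,0,0],"turn":[0,0,0]},
])

```text
clock: 17.9
tool_pos: [0.564, 0.2308, 0.1054]
tcp_rot: [-3.141, -0.442, -0.041]
contact_force: [-20.7, -2.5, 25.8]
gripper_width: 0.005
grip_force: 16.1
```

```bash
python3 -c "
from h import *
err(1,[-.06,0,.004])"
```

```text
clock 17.9 tcp [0.564  0.2308 0.1054] [-3.1413 -0.4418 -0.0414] F [-20.7  -2.5  25.8] w 0.005
shift units [-0.012 -0.001 -0.001] turn units [-0.001 -0.053 -0.004]
```

Both ends of the loose lid are home. Now the other pan: press the middle of its handle first, then both ends.

Call:
jog_arm([
  {"hand":-1,"delta_pos":[0,0,-1],"turn":[0,0,0]},
  {"hand":-1,"delta_pos":[0,0,-1],"turn":[0,0,0]},
  {"hand":-1,"delta_pos":[0.5,1,0],"turn":[0,0,0]},
  {"hand":-1,"delta_pos":[0.5,1,0],"turn":[0,0,0]},
  {"hand":-1,"delta_pos":[0.5,0.95,0],"turn":[0,0,0]},
  {"hand":-1,"delta_pos":[0,0,0.5],"turn":[0,0,0]},
  {"hand":-1,"delta_pos":[0,0,0],"turn":[0,0,0]},
  {"hand":-1,"delta_pos":[0,0,0],"turn":[0,0,0]},
])

```text
clock: 18.7
tool_pos: [0.588, 0.1115, 0.1817]
tcp_rot: [3.141, -0.438, -0.041]
contact_force: [-1.1, -0.3, -0.1]
gripper_width: 0.006
grip_force: 0.0
```

```bash
python3 -c "
from h import *
err(-1,[0,0,.047])"
```

```text
clock 18.7 tcp [0.588  0.1115 0.1817] [ 3.1413 -0.4384 -0.0411] F [-1.1 -0.3 -0.1] w 0.006
shift units [ 0.028 -0.007  0.346] turn units [ 0.003 -0.02  -0.001]
```

Call:
jog_arm([
  {"hand":-1,"delta_pos":[0.02,0,0.3],"turn":[0,0,0]},
  {"hand":-1,"delta_pos":[0,0,0.1],"turn":[0,0,0]},
  {"hand":-1,"delta_pos":[0,0,0.1],"turn":[0,0,0]},
  {"hand":-1,"delta_pos":[0,0,0],"turn":[0,0,0]},
])

```text
clock: 19.1
tool_pos: [0.5984, 0.112, 0.1644]
tcp_rot: [-3.142, -0.442, -0.04]
contact_force: [0.3, 0.5, 4.4]
gripper_width: 0.009
grip_force: 2.2
```

Call:
jog_arm([
  {"hand":-1,"delta_pos":[0,0,0.08],"turn":[0,0,0]},
  {"hand":-1,"delta_pos":[0,0,0],"turn":[0,0,0]},
])

```text
clock: 19.3
tool_pos: [0.5991, 0.1118, 0.1609]
tcp_rot: [3.142, -0.44, -0.04]
contact_force: [-0.4, 1.3, 2.9]
gripper_width: 0.005
grip_force: 1.4
```

Call:
jog_arm([
  {"hand":-1,"delta_pos":[0,0,0.08],"turn":[0,0,0]},
  {"hand":-1,"delta_pos":[0,0,0],"turn":[0,0,0]},
])

```text
clock: 19.5
tool_pos: [0.5993, 0.1119, 0.1607]
tcp_rot: [3.141, -0.441, -0.04]
contact_force: [-22.9, -0.1, 28.2]
gripper_width: 0.009
grip_force: 17.9
```

```bash
python3 -c "
from h import *
err(-1,[0,0,.037])"
```

```text
clock 19.5 tcp [0.5993 0.1119 0.1607] [ 3.1414 -0.4407 -0.0396] F [-22.9  -0.1  28.2] w 0.009
shift units [-0.006  0.014  0.003] turn units [-0.004 -0.042  0.012]
```

Handle pressed hard home. Confirming both ends of this lid.

Call:
jog_arm([
  {"hand":-1,"delta_pos":[0,0,-0.7],"turn":[0,0,0]},
  {"hand":-1,"delta_pos":[0.75,0,0],"turn":[0,0,0]},
  {"hand":-1,"delta_pos":[0.75,0,0],"turn":[0,0,0]},
  {"hand":-1,"delta_pos":[0,0,0.7],"turn":[0,0,0]},
  {"hand":-1,"delta_pos":[0,0,0.6],"turn":[0,0,0]},
  {"hand":-1,"delta_pos":[0,0,0.12],"turn":[0,0,0]},
  {"hand":-1,"delta_pos":[0,0,0.08],"turn":[0,0,0]},
  {"hand":-1,"delta_pos":[0,0,0],"turn":[0,0,0]},
])

```text
clock: 20.3
tool_pos: [0.6658, 0.1083, 0.1555]
tcp_rot: [3.14, -0.436, -0.04]
contact_force: [-17.2, -2.3, 16.8]
gripper_width: 0.004
grip_force: 11.6
```

```bash
python3 -c "
from h import *
err(-1,[.06,0,.004])"
```

```text
clock 20.3 tcp [0.6658 0.1083 0.1555] [ 3.1401 -0.4358 -0.0398] F [-17.2  -2.3  16.8] w 0.004
shift units [ 0.041 -0.006  0.005] turn units [0.009 0.005 0.01 ]
```

Call:
jog_arm([
  {"hand":-1,"delta_pos":[0,0,0.04],"turn":[0,0,0]},
  {"hand":-1,"delta_pos":[0,0,-1],"turn":[0,0,0]},
  {"hand":-1,"delta_pos":[0,0,-0.8],"turn":[0,0,0]},
  {"hand":-1,"delta_pos":[-1,0,0],"turn":[0,0,0]},
  {"hand":-1,"delta_pos":[-1,0,0],"turn":[0,0,0]},
  {"hand":-1,"delta_pos":[-0.95,0,0],"turn":[0,0,0]},
  {"hand":-1,"delta_pos":[0,0,0.8],"turn":[0,0,0]},
  {"hand":-1,"delta_pos":[0,0,0.8],"turn":[0,0,0]},
  {"hand":-1,"delta_pos":[0,0,0.14],"turn":[0,0,0]},
  {"hand":-1,"delta_pos":[0,0,0.06],"turn":[0,0,0]},
  {"hand":-1,"delta_pos":[0,0,0],"turn":[0,0,0]},
])

```text
clock: 21.4
tool_pos: [0.5595, 0.113, 0.1055]
tcp_rot: [3.14, -0.438, -0.04]
contact_force: [-31.4, -0.3, 41.8]
gripper_width: 0.008
grip_force: 25.7
```

```bash
python3 -c "
from h import *
err(-1,[-.06,0,.004])"
```

```text
clock 21.4 tcp [0.5595 0.113  0.1055] [ 3.1404 -0.4381 -0.0395] F [-31.4  -0.3  41.8] w 0.008
shift units [-0.019  0.001 -0.001] turn units [ 0.006 -0.016  0.013]
```

Call:
jog_arm([
  {"hand":-1,"delta_pos":[0,0,-0.9],"turn":[0,0,0]},
  {"hand":-1,"delta_pos":[0,0,-0.9],"turn":[0,0,0]},
  {"hand":-1,"delta_pos":[0,-0.5,-0.9],"turn":[0,0,0]},
  {"hand":-1,"delta_pos":[0,-0.5,-0.9],"turn":[0,0,0]},
  {"hand":-1,"delta_pos":[0,-0.5,-0.5],"turn":[0,0,0]},
  {"hand":-1,"delta_pos":[0,0,0],"turn":[0,0,0]},
  {"hand":-1,"delta_pos":[0,0,0],"turn":[0,0,0]},
])

```text
clock: 22.1
tool_pos: [0.4943, 0.1755, 0.2506]
tcp_rot: [3.141, -0.438, -0.039]
contact_force: [-0.5, -0.4, -0.9]
gripper_width: 0.002
grip_force: 0.0
```

```bash
python3 -c "
from h import *
err(1,[0,-.059,.15])
c,im=shot('wrist','w5.png')
cv2.imwrite('pics/w5b.png',cv2.resize(im[30:240,110:400,::-1],None,fx=2.7,fy=2.7,interpolation=cv2.INTER_CUBIC))
"
```

```text
clock 22.1 tcp [0.4943 0.1755 0.2506] [ 3.1407 -0.4381 -0.0391] F [-0.5 -0.4 -0.9] w 0.002
shift units [1.481 0.024 0.353] turn units [ 0.001 -0.017  0.016]
```

View pics/w5b.png

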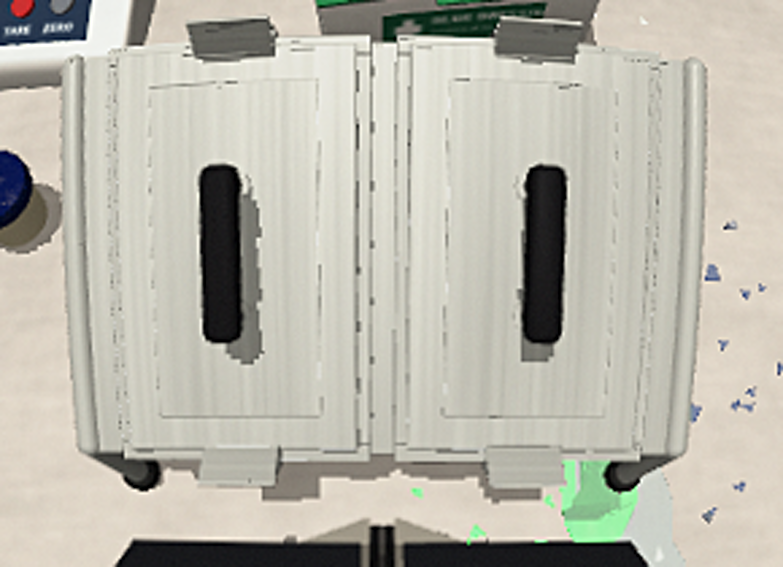

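Both lids lie flush and symmetric. All four catches, at (232,40), (540,40), (238,467) and (525,467), overlap the plate edges alike, and the tool is clear. Handing in.

```bash
python3 -c "
from rig import bot
print(bot.sign_off())"
```

```text
the job is handed in; nothing more can be done
None
```

I fitted the loose lid into the open pan and pressed both lids hard home at both ends. All four catches are over the plate edges in the final picture, and I handed the job in at about 22 s on the robot's clock.

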